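# Unpin a finished link from its weld jig

### The job

The link in the weld jig is finished and its toggle clamp is already open. Pull the spring clip straight up out of the nose of the jig's locking pin and put it in the metal parts tray, then draw the locking pin all the way back by its knob, lift the link out of the jig and lay it gently flat on the plywood board, without dropping it. Leave the pin drawn back, and do not disturb the hammer, the flange plate or the grinder.

Things in the scene. Friction and masses are not known exactly. Their poses are not given: they have to be found in the camera images.
- jig: weld jig: a 150 x 225 mm steel plate, 12 mm thick, fixed to the bench, yaw within 0.4 rad; it holds the link level, 64 mm up. Origin on the bench, below the middle of the link. x runs along the locking pin, from its knob to its nose with the clip; y along the link, from the pinned eye (y = -65 mm) to the open saddle (y = 65 mm); z up.
- pin_bore (a point): fixed point of the jig, on the locking pin's axis, centred between the two lugs, 64 mm above the bench; axes as the jig. The lugs are 7 mm thick, 42 mm wide, round-topped, at x = -24..-17 and 17..24 mm from here, up to 21 mm above the pin's axis. A boss on the far lug ends at x = 33 mm, a 30 mm diameter guide bushing on the near one at x = -50 mm.
- saddle (a point): fixed point of the jig: where the other eye's centre rests, 64 mm above the bench, in an open-topped V between 7 mm cheeks (x = -24..-17 and 17..24 mm from here) that end 12 mm below this point. A toggle clamp, thrown open, stands 43 mm beyond it in +y, up to 27 mm above this point: no need to touch it.
- knob (a point): centre of the locking pin's black knob, a drum 32 mm in diameter and 22 mm long with its axis level along the pin (jig x), 64 mm above the bench; it moves with the pin. Home it is 73 mm from pin_bore in the jig's -x; between it and the bushing is a neck 18 mm in diameter, 12 mm long.
- pin (a joint): slide of the captive locking pin, a 14 mm steel rod: 0 when home (through both lugs and the link's eye, nose 16 mm past the boss), 0.070 m at its stop when drawn straight along the jig's -x; past 0.064 the nose is clear of the eye. It drags with about 5 N and stays where it is left. The clip in its nose blocks it.
- clip_loop (a point): centre of the loop at the top of the spring clip, an R-shaped clip of bright 4 mm wire, 32 g. The loop is 20 mm across (clip y), 8 mm thick (clip x). In place it is upright, its centre 43 mm above the pin's axis, 37 mm from pin_bore in jig x and 6 mm to +y of the pin's axis, clip axes as the jig's. Pinch it across its 20 mm and pull.
- clip_mid (a point): middle of the same clip, 29 mm below the loop's centre. A straight leg runs along clip z, through a 5.4 mm upright hole in the pin, and ends 69 mm below the loop's centre; a sprung bowed leg grips the pin's +y side. A straight upward pull of about 4 to 12 N snaps it off; the leg is clear of the pin after 35 mm.
- link_mid (a point): centre of the link, halfway up, midway between its eyes: steel tube 25 mm in diameter, 90 mm bare, with an eye at each end (40 mm outside, 30 mm wide, 18 mm bore), 130 mm between eye centres, 0.5 to 0.75 kg. y along the tube, x along the bores. In the jig it has 2 mm of play each side between the lugs; lying flat its centre is 20 mm above what it lies on.
- link_eye_a (a point): centre of the link's eye at its -y end (the pinned one).
- link_eye_b (a point): centre of the link's eye at its +y end (in the saddle).
- tray: open rectangular sheet-metal parts tray, held to the bench by magnets (does not move); 240 mm along its x, 140 mm along its y, 25 mm high, 3 mm walls and floor; origin at the centre of its underside.
- board: plywood board fixed to the bench, 260 mm along its x, 150 mm along its y, 12 mm thick; origin at the centre of its underside.
- grinder: black right-angle air die grinder lying on the bench, 220 mm long, 50 mm high: leave it alone.
- flange: steel flange plate 110 x 75 x 10 mm with three holes, lying on the bench: leave it alone.
- hammer: hammer, 260 mm long, lying on the bench: leave it alone.

How it is judged:
By the outcome, as a careful person would: the job done as asked, in the order asked, and still so for the second after the job is handed in, with the robot touching nothing.
It also fails if it takes over 62 s, if anything falls off the work surface, if the arm or the gripper's body presses on something with over 40 N, if the wrist force passes 120 N, or if a joint passes its speed limit or range.

### The arm

A 6-joint arm with a two-finger parallel gripper is mounted at the origin on the work surface. World frame = base frame: x ahead of the robot, y to its left, z up, the work surface at z = 0. Lengths are in m, angles in rad, forces in N, time in s.
With the tool pointing down it reaches from about 0.35 to 0.8 m from the base axis. Payload 7.3 kg.
Tool frame: the origin (TCP) lies midway between the tips of the shut fingers; the grasp point (between the pads) lies 19 mm behind it; z points along the fingers, y is the direction in which the jaws open and shut (so a half turn about z gives the same grasp; the last joint's range is limited). The gripper opens to 85 mm and grips with 20 to 120 N. Pads are 22 mm wide; open, the fingers measure 114 mm over their backs; the gripper's body (76 mm by 85 mm) begins 54 mm behind the grasp point. The pads swing forward as they close: fully open they stand 13 mm farther back than shut.
Start: joints at [-1.465, 0.342, 1.524, -0, 1.275, -0.146], TCP at [0.131, -0.508, 0.231] pointing down, gripper open.
Joint ranges: [-2.53, 2.53], [-0.77, 2.02], [0.04, 2.7], [-1, 4.14], [0.28, 2.66], [-3.11, 3.11]. Speed limits (rad/s): [2.57, 2.57, 3.14, 3.14, 3.14, 3.14].

### API

Orientations are given as a unit quaternion [w, x, y, z].
In Python, from bench import robot gives the robot as it stands.
- The arm moves only by the shell command python3 -m jog 'ROWS' [OPENING]. ROWS is JSON, a list of rows, each an object with "travel": the shift along the world's x, y, z as a fraction of full scale, a list of three; "turn": the turn, a rotation vector about the world's x, y, z as a fraction of full scale, a list of three. In form: [{"travel": [x, y, z], "turn": [ax, ay, az]}, ...]. A call has 1 to 12 rows; each row shifts and turns the commanded pose from where the row before left it; what a row does not reach is not made up. Full scale, the value 1, is 0.25 m for a shift and 90 degrees for a turn. A row lasts 1/12 s, in which the tool goes at most 41.7 mm and 7.16 degrees, less where a joint would pass 70% of its speed; a pose out of reach is approached as far as the arm can. A call with a number of a shift or a turn outside -1 to 1 is refused whole. A call with a gripper value outside its range is refused whole. OPENING is the opening, from -1 (shut) to 1 (fully open), set as the call begins (- or left out, the last holds). The fingers move at their own pace and stop on an object; the grip force is fixed at half the most. Time passes only in rows, so rows that do not move let the fingers close. It gives the time, the measured TCP pose, the force and the opening at its end, in the units of the state.
- robot.state(): the state, without advancing time (a new reading comes with each control period).
- robot.snapshot(name): name is "side" or "top"; returns the picture (480x640x3 uint8, blue, green, red); there is no depth.
- robot.get_calibration(name): a dict with "fx", "fy", "cx", "cy" (pixels), "world_to_cam" (4x4, takes a point from world to camera coordinates). Camera axes: x right, y down, z forward; pixel columns grow to the right and rows downward; lengths in m; the calibration is good to about 2 mm. A picture is of the moment at which its call begins. get_calibration takes no time and is no camera call.
- robot.hand_in(): hands the job in, once; it reports no verdict.
The state is a dict: "clock": time; "joints": joint angles; "qd": joint speeds; "joint_efforts": joint torques, N m; "tcp_pos": TCP position; "eef_rot": TCP orientation; "ft_force": force on the tool from outside, world axes, zero at the start; "torque": the same for the moment, N m; "opening": finger opening in m.
Only numpy, scipy, OpenCV 4.12 (cv2) and the standard library are available. Lean on these libraries where they do the work, as an engineer would, in place of code of your own. Each camera call takes 0.05 s, during which the arm holds its last target.

## Working session

There is one attempt and no reset: what is moved stays moved. The work goes in short steps, Python scripts to look and compute and a shell command to move; the robot and the scene stay as the last step left them, time stands still between calls to the robot, and variables do not carry over. Pictures are saved under pics/ and viewed, and the job is handed in when it is done.

```bash
ls; mkdir -p pics; python3 - <<'E'
from bench import robot
import cv2
print(robot.state())
for n in("side","top"):
    cv2.imwrite(f"pics/{n}0.png",robot.snapshot(n)); print(robot.get_calibration(n))
E
```

```text
pics
{'clock': 0.0, 'joints': array([-1.46497777e+00,  3.42712813e-01,  1.52501267e+00, -1.14133299e-05,
        1.27539565e+00, -1.46013234e-01]), 'qd': array([ 0.00036689,  0.00186259,  0.00071494,  0.00091336, -0.00017594,
        0.00048357]), 'joint_efforts': array([ 1.24015856e-03, -4.33673036e+01, -2.46011388e+01,  1.34037750e-04,
        7.83215859e-03,  2.06674411e-07]), 'tcp_pos': array([ 0.13078762, -0.50803707,  0.23063262]), 'eef_rot': array([-7.64197666e-04,  9.92082563e-01,  1.25585044e-01,  9.90109320e-06]), 'ft_force': array([-0.49155809,  0.22597952, -0.10811694]), 'torque': array([-0.02504634,  0.00801517, -0.0032793 ]), 'opening': 0.08512752048472566}
{'fx': 515.079941937213, 'fy': 515.079941937213, 'cx': 314.83149702914267, 'cy': 240.18209237853594, 'world_to_cam': array([[ 0.94947291, -0.31350961, -0.01459197, -0.5284323 ],
       [-0.20360589, -0.57991124, -0.78882672,  0.20714194],
       [ 0.23884271,  0.75194061, -0.61444241,  0.93105984],
       [ 0.        ,  0.        ,  0.        ,  1.        ]])}
{'fx': 555.9240813199141, 'fy': 555.9240813199141, 'cx': 318.97250155507817, 'cy': 242.45998680471655, 'world_to_cam': array([[ 0.11402966, -0.99345797,  0.00620531, -0.04792937],
       [-0.96924139, -0.11261694, -0.21883451,  0.57236237],
       [ 0.21810171,  0.01893918, -0.97574226,  1.14953152],
       [ 0.        ,  0.        ,  0.        ,  1.        ]])}
```

View pics/side0.png

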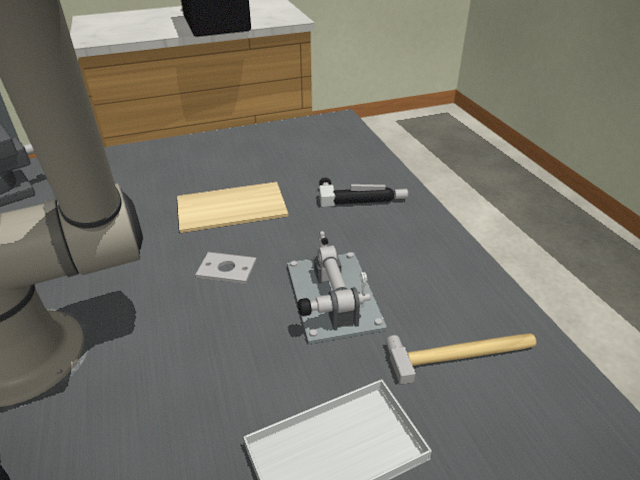

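View pics/top0.png

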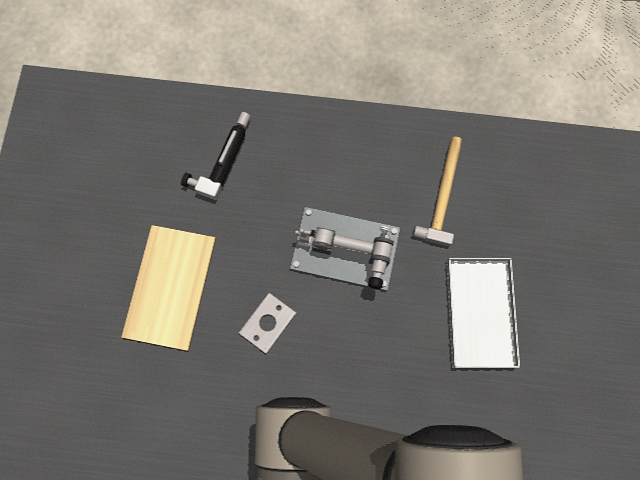

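```bash
python3 - <<'E'
import cv2
a=cv2.imread("pics/top0.png")[195:305,275:415]; cv2.imwrite("pics/top0z.png",cv2.resize(a,None,fx=5.5,fy=5.4,interpolation=cv2.INTER_CUBIC) if 0 else cv2.resize(a,(770,605-5),interpolation=cv2.INTER_CUBIC))
a=cv2.imread("pics/side0.png")[225:345,280:400]; cv2.imwrite("pics/side0z.png",cv2.resize(a,(600,600),interpolation=cv2.INTER_CUBIC))
E
```

```text
(no output)
```

View pics/top0z.png

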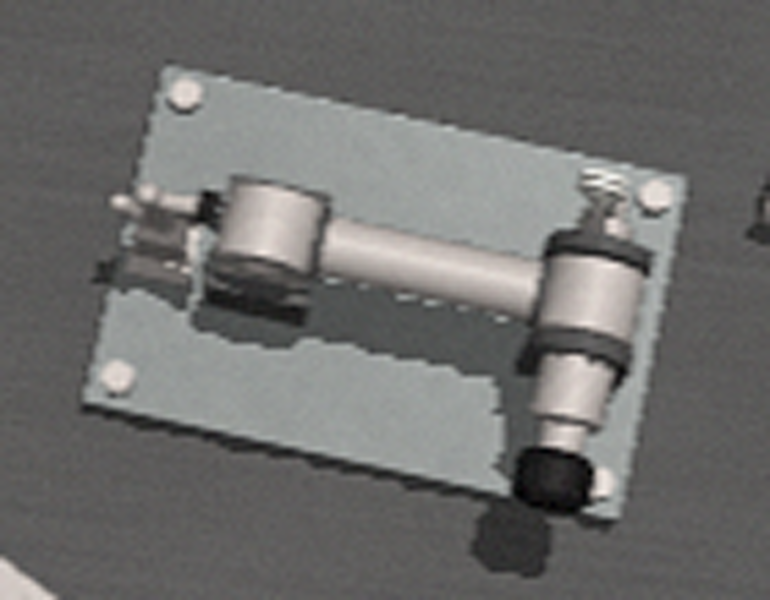

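View pics/side0z.png

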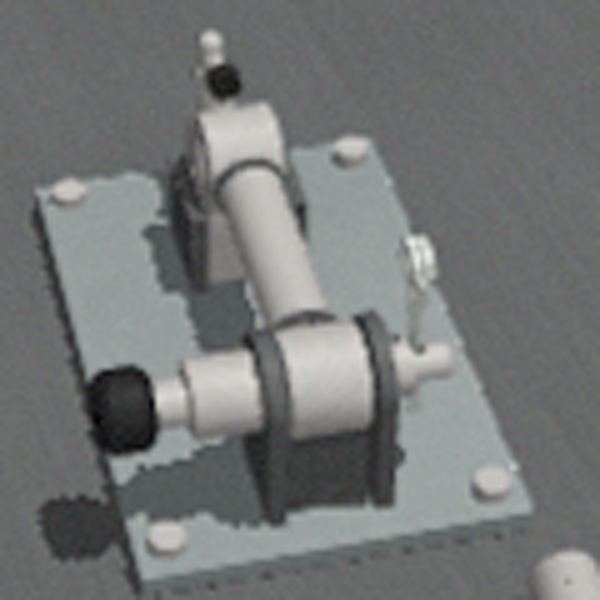

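```bash
cat > h.py <<'E'
from bench import robot
import numpy as np, cv2
from scipy.optimize import least_squares
C={n:robot.get_calibration(n) for n in("side","top")}
def proj(n,P):
    c=C[n];P=np.atleast_2d(P);q=P@c["world_to_cam"][:3,:3].T+c["world_to_cam"][:3,3]
    return np.c_[c["fx"]*q[:,0]/q[:,2]+c["cx"],c["fy"]*q[:,1]/q[:,2]+c["cy"]]
def ray(n,uv,z):
    c=C[n];R=c["world_to_cam"][:3,:3];t=c["world_to_cam"][:3,3]
    d=R.T@np.array([(uv[0]-c["cx"])/c["fx"],(uv[1]-c["cy"])/c["fy"],1]);o=-R.T@t
    return o+d*(z-o[2])/d[2]
def tri(a,b):
    f=lambda p:np.r_[proj("side",p)[0]-a,proj("top",p)[0]-b]
    return least_squares(f,[.5,0,.05])
def rz(a): return np.array([[np.cos(a),-np.sin(a),0],[np.sin(a),np.cos(a),0],[0,0,1]])
E
python3 - <<'E'
from h import *
T=lambda p:np.array([275+p[0]/5.5,195+p[1]/5.4545]); S=lambda p:np.array([280+p[0]/5,225+p[1]/5])
tp=[T(p) for p in[(165,68),(685,180),(615,518),(85,402),(555,480),(604,183)]]
sp=[S(p) for p in[(372,140),(530,512),(142,582),(38,190),(122,410),(420,262)]]
def pts(v):
    x,y,a,px,py=v
    L=np.array([[.075+px,.1125+py,.012],[.075+px,-.1125+py,.012],[-.075+px,-.1125+py,.012],[-.075+px,.1125+py,.012],[-.073,-.065,.064],[.037,-.059,.107]])
    return L@rz(a).T+[x,y,0]
f=lambda v:np.r_[(proj("top",pts(v))-tp).ravel(),(proj("side",pts(v))-sp).ravel()]
r=least_squares(f,[.6,-.1,0,0,0],loss="soft_l1")
print(r.x.round(4)); print(f(r.x).reshape(-1,2).round(1))
for i in(4,5): print(tri(sp[i],tp[i]).x, pts(r.x)[i])
x,y,a=r.x[:3]
for n,l in dict(bore=(0,-.065,.064),knob=(-.073,-.065,.064),loop=(.037,-.059,.107),mid=(0,0,.064),b=(0,.065,.064)).items():
    p=rz(a)@l+[x,y,0]; print(n,p.round(4),proj("top",p).round(1),proj("side",p).round(1))
# board / tray corners from top
for n,z,ps in(("board",.012,[(152,226),(215,237),(188,350),(122,337)]),("tray",.025,[(449,259),(512,258.5),(519,368),(454,369)])):
    q=np.array([ray("top",p,z) for p in ps]); print(n,q.round(3).tolist(),q.mean(0).round(3))
E
```

```text
[ 0.5801 -0.0559 -0.1066 -0.0009  0.0126]
[[ 0.1 -1.2]
 [ 1.2 -0.9]
 [ 1.4  0.6]
 [-0.3  0. ]
 [-0.3 -0.6]
 [ 0.4 -0.1]
 [-0.4 -0.6]
 [ 0.7 -0.2]
 [-1.  -0.3]
 [-1.1 -0.5]
 [ 0.1 -0. ]
 [-0.6  0.3]]
[ 0.49989977 -0.11359457  0.06477952] [ 0.50063263 -0.11281418  0.064     ]
[ 0.61139428 -0.11792618  0.10669995] [ 0.61064672 -0.11855     0.107     ]
bore [ 0.5732 -0.1206  0.064 ] [[382.2 250. ]] [[343.8 300.5]]
knob [ 0.5006 -0.1128  0.064 ] [[375.6 282.4]] [[304.5 307. ]]
loop [ 0.6106 -0.1186  0.107 ] [[385.2 228.5]] [[363.4 277.7]]
mid [ 0.5801 -0.0559  0.064 ] [[353.  243.5]] [[335.2 277.2]]
b [0.587  0.0087 0.064 ] [[323.9 237.1]] [[327.4 256.1]]
board [[0.58, 0.403, 0.012], [0.571, 0.256, 0.012], [0.314, 0.275, 0.012], [0.325, 0.423, 0.012]] [0.447 0.339 0.012]
tray [[0.579, -0.275, 0.025], [0.596, -0.416, 0.025], [0.358, -0.44, 0.025], [0.34, -0.301, 0.025]] [ 0.468 -0.358  0.025]
```

```bash
python3 -m jog '[{"travel":[0.12,0.097,-0.01],"turn":[0,0,-0.0189]},{"travel":[0.12,0.097,-0.01],"turn":[0,0,-0.0189]},{"travel":[0.12,0.097,-0.01],"turn":[0,0,-0.0189]},{"travel":[0.12,0.097,-0.01],"turn":[0,0,-0.0189]},{"travel":[0.12,0.097,-0.01],"turn":[0,0,-0.0189]},{"travel":[0.12,0.097,-0.01],"turn":[0,0,-0.0189]},{"travel":[0.12,0.097,-0.01],"turn":[0,0,-0.0189]},{"travel":[0.12,0.097,-0.01],"turn":[0,0,-0.0189]},{"travel":[0.12,0.097,-0.01],"turn":[0,0,-0.0189]},{"travel":[0.12,0.097,-0.01],"turn":[0,0,-0.0189]},{"travel":[0.12,0.097,-0.01],"turn":[0,0,-0.0189]},{"travel":[0.12,0.097,-0.01],"turn":[0,0,-0.0189]}]' 0.1
```

```text
clock: 1.1
tcp_pos: [0.4919, -0.2158, 0.2009]
eef_rot: [-0.0, 0.999, -0.053, -0.0]
ft_force: [1.1, -2.0, 0.4]
opening: 0.0474
```

```bash
python3 -m jog '[{"travel":[0.1,0.08,-0.03],"turn":[0,0,0]},{"travel":[0.1,0.08,-0.03],"turn":[0,0,0]},{"travel":[0.1,0.08,-0.03],"turn":[0,0,0]},{"travel":[0.1,0.08,-0.03],"turn":[0,0,0]},{"travel":[0.088,0.068,-0.04],"turn":[0,0,0]},{"travel":[0,0,-0.04],"turn":[0,0,0]},{"travel":[0,0,0],"turn":[0,0,0]},{"travel":[0,0,0],"turn":[0,0,0]}]'; python3 - <<'E'
from h import *
a=cv2.imread;s=robot.snapshot("side")[200:350,260:410];t=robot.snapshot("top")[180:310,300:430]
cv2.imwrite("pics/a1.png",np.hstack([cv2.resize(s,(400,400)),cv2.resize(t,(400,400))]));print(robot.state()["tcp_pos"])
E
```

```text
clock: 1.77
tcp_pos: [0.6118, -0.1205, 0.1503]
eef_rot: [-0.0, 0.999, -0.052, -0.001]
ft_force: [0.0, -0.1, 0.3]
opening: 0.0468
[ 0.61230104 -0.12137957  0.15184858]
```

View pics/a1.png

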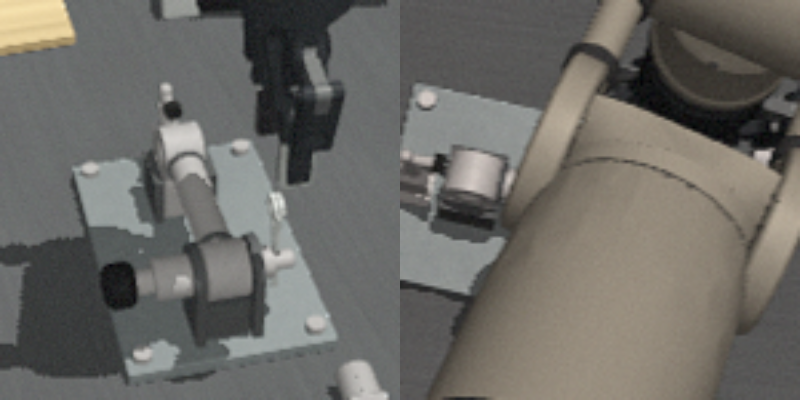

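```bash
python3 -m jog '[{"travel":[0,0.002,-0.06],"turn":[0,0,0]},{"travel":[0,0.002,-0.06],"turn":[0,0,0]},{"travel":[0,0,-0.06],"turn":[0,0,0]},{"travel":[0,0,-0.06],"turn":[0,0,0]},{"travel":[0,0,0],"turn":[0,0,0]},{"travel":[0,0,0],"turn":[0,0,0]}]'; python3 - <<'E'
from h import *
s=robot.snapshot("side")[225:345,300:420]
cv2.imwrite("pics/a2.png",cv2.resize(s,(600,600),interpolation=cv2.INTER_CUBIC));print(robot.state()["tcp_pos"],robot.state()["ft_force"])
E
```

```text
clock: 2.37
tcp_pos: [0.6123, -0.1203, 0.0918]
eef_rot: [0.0, 0.999, -0.053, -0.0]
ft_force: [0.2, 0.1, -0.3]
opening: 0.0471
[ 0.61301138 -0.12029952  0.09259022] [ 0.10101195 -0.40911272  0.39469211]
```

View pics/a2.png

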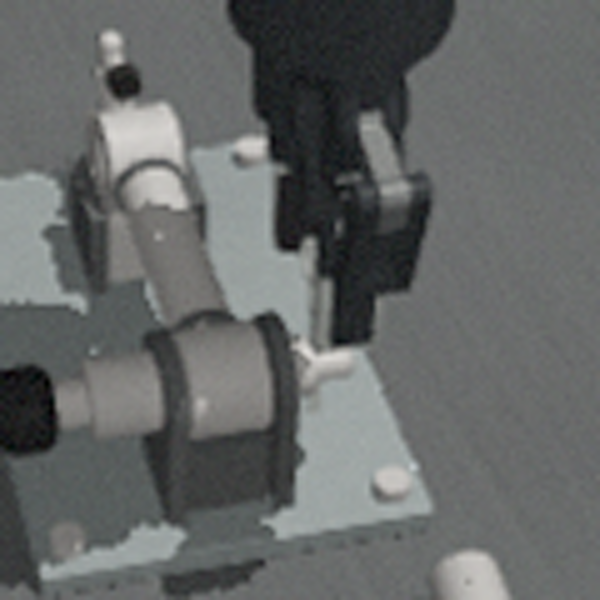

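```bash
python3 -m jog '[{"travel":[0,0,0],"turn":[0,0,0]},{"travel":[0,0,0],"turn":[0,0,0]},{"travel":[0,0,0],"turn":[0,0,0]},{"travel":[0,0,0],"turn":[0,0,0]},{"travel":[0,0,0],"turn":[0,0,0]},{"travel":[0,0,0],"turn":[0,0,0]},{"travel":[0,0,0],"turn":[0,0,0]},{"travel":[0,0,0],"turn":[0,0,0]}]' -1; python3 - <<'E'
from h import *
s=robot.snapshot("side")[225:345,300:420]
cv2.imwrite("pics/a3.png",cv2.resize(s,(600,600),interpolation=cv2.INTER_CUBIC));print(robot.state())
E
```

```text
clock: 3.08
tcp_pos: [0.6131, -0.1197, 0.0917]
eef_rot: [0.0, 0.999, -0.052, 0.0]
ft_force: [0.8, -0.9, 4.2]
opening: 0.0169
{'clock': 3.1333, 'joints': array([-3.15231127e-01,  6.51705211e-01,  1.41078099e+00, -3.40802697e-04,
        1.07825280e+00,  1.36014247e+00]), 'qd': array([-1.49269086e-03,  9.50012344e-04,  5.73112164e-04,  4.32184177e-04,
        1.74933901e-05,  3.97214473e-04]), 'joint_efforts': array([ 8.47288929e-01, -5.32820427e+01, -2.04514790e+01,  4.05895812e-01,
        1.70769515e-01,  2.63950649e-03]), 'tcp_pos': array([ 0.61308551, -0.1196696 ,  0.09164801]), 'eef_rot': array([ 2.55960592e-04,  9.98637363e-01, -5.21844019e-02,  3.73119823e-04]), 'ft_force': array([-0.30978164, -1.83718299,  3.54199679]), 'torque': array([-0.291161  ,  0.01652029, -0.06241121]), 'opening': 0.01686027118022091}
```

View pics/a3.png

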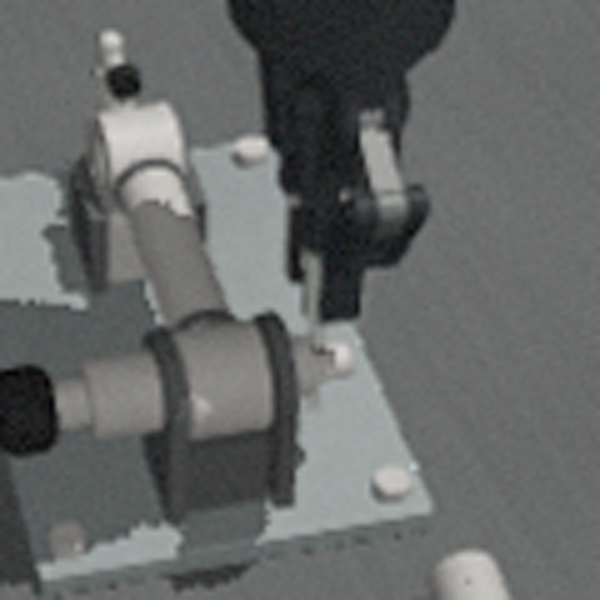

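```bash
python3 -m jog '[{"travel":[0,0,0],"turn":[0,0,0]},{"travel":[0,0,0],"turn":[0,0,0]},{"travel":[0,0,0],"turn":[0,0,0]},{"travel":[0,0,-0.016],"turn":[0,0,0]},{"travel":[0,0,-0.016],"turn":[0,0,0]},{"travel":[0,0,0],"turn":[0,0,0]}]' 0.0; python3 -m jog '[{"travel":[0,0,0],"turn":[0,0,0]},{"travel":[0,0,0],"turn":[0,0,0]},{"travel":[0,0,0],"turn":[0,0,0]},{"travel":[0,0,0],"turn":[0,0,0]},{"travel":[0,0,0],"turn":[0,0,0]},{"travel":[0,0,0],"turn":[0,0,0]},{"travel":[0,0,0],"turn":[0,0,0]}]' -1; python3 - <<'E'
from h import *
s=robot.snapshot("side")[225:345,300:420]
cv2.imwrite("pics/a4.png",cv2.resize(s,(600,600),interpolation=cv2.INTER_CUBIC))
E
```

```text
clock: 3.63
tcp_pos: [0.6121, -0.1192, 0.0819]
eef_rot: [-0.0, 0.999, -0.052, -0.001]
ft_force: [-1.2, -0.0, -0.5]
opening: 0.0426
clock: 4.22
tcp_pos: [0.6128, -0.1195, 0.0833]
eef_rot: [0.0, 0.999, -0.052, -0.0]
ft_force: [-0.9, -0.9, -0.2]
opening: 0.0173
```

View pics/a4.png

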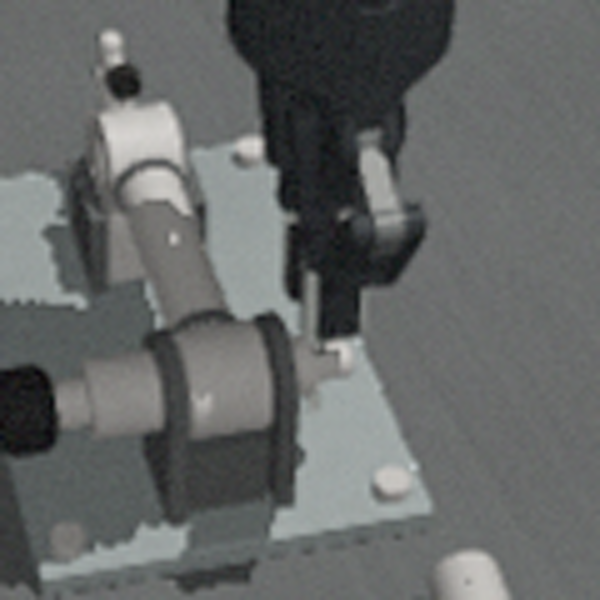

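```bash
python3 -m jog '[{"travel":[0,0,0.02],"turn":[0,0,0]},{"travel":[0,0,0.02],"turn":[0,0,0]},{"travel":[0,0,0.02],"turn":[0,0,0]},{"travel":[0,0,0.03],"turn":[0,0,0]},{"travel":[0,0,0.03],"turn":[0,0,0]},{"travel":[0,0,0.04],"turn":[0,0,0]},{"travel":[0,0,0.05],"turn":[0,0,0]},{"travel":[0,0,0.06],"turn":[0,0,0]},{"travel":[0,0,0.06],"turn":[0,0,0]},{"travel":[0,0,0.06],"turn":[0,0,0]},{"travel":[0,0,0],"turn":[0,0,0]}]'; python3 - <<'E'
from h import *
s=robot.snapshot("side")[185:345,280:440]
cv2.imwrite("pics/a5.png",cv2.resize(s,(600,600),interpolation=cv2.INTER_CUBIC))
E
```

```text
clock: 5.18
tcp_pos: [0.615, -0.1197, 0.1862]
eef_rot: [0.001, 0.999, -0.052, 0.004]
ft_force: [-0.6, 0.0, 0.2]
opening: 0.017
```

View pics/a5.png

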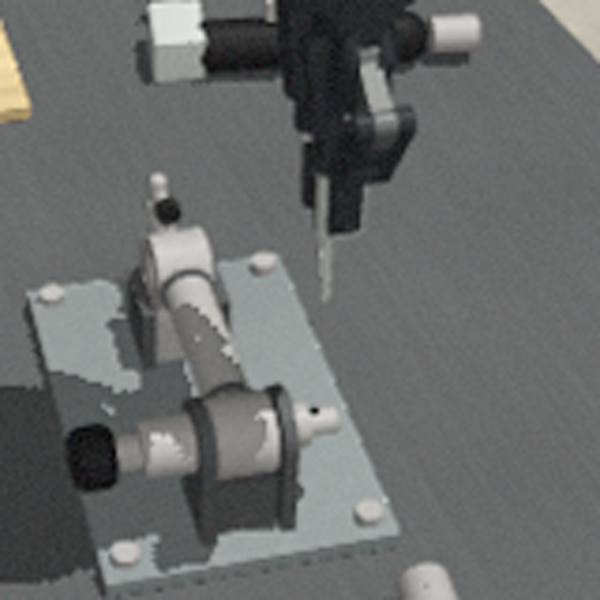

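```bash
python3 -m jog '[{"travel":[-0.0735,-0.119,0],"turn":[0,0,0]},{"travel":[-0.0735,-0.119,0],"turn":[0,0,0]},{"travel":[-0.0735,-0.119,0],"turn":[0,0,0]},{"travel":[-0.0735,-0.119,0],"turn":[0,0,0]},{"travel":[-0.0735,-0.119,0],"turn":[0,0,0]},{"travel":[-0.0735,-0.119,0],"turn":[0,0,0]},{"travel":[-0.0735,-0.119,0],"turn":[0,0,0]},{"travel":[-0.0735,-0.119,0],"turn":[0,0,0]},{"travel":[0,0,-0.13],"turn":[0,0,0]},{"travel":[0,0,-0.13],"turn":[0,0,0]},{"travel":[0,0,-0.13],"turn":[0,0,0]},{"travel":[0,0,-0.09],"turn":[0,0,0]}]'; python3 -m jog '[{"travel":[0,0,-0.028],"turn":[0,0,0]},{"travel":[0,0,-0.016],"turn":[0,0,0]},{"travel":[0,0,0],"turn":[0,0,0]}]';python3 - <<'E'
from h import *
s=robot.snapshot("side")[330:480,220:440]
cv2.imwrite("pics/a6.png",cv2.resize(s,(790,540),interpolation=cv2.INTER_CUBIC))
E
```

```text
clock: 6.23
tcp_pos: [0.4644, -0.3565, 0.0577]
eef_rot: [-0.001, 0.999, -0.053, -0.001]
ft_force: [-0.3, 1.6, 0.0]
opening: 0.0172
clock: 6.48
tcp_pos: [0.4662, -0.3574, 0.0501]
eef_rot: [-0.0, 0.999, -0.052, 0.0]
ft_force: [-0.5, 0.6, -0.4]
opening: 0.017
```

View pics/a6.png

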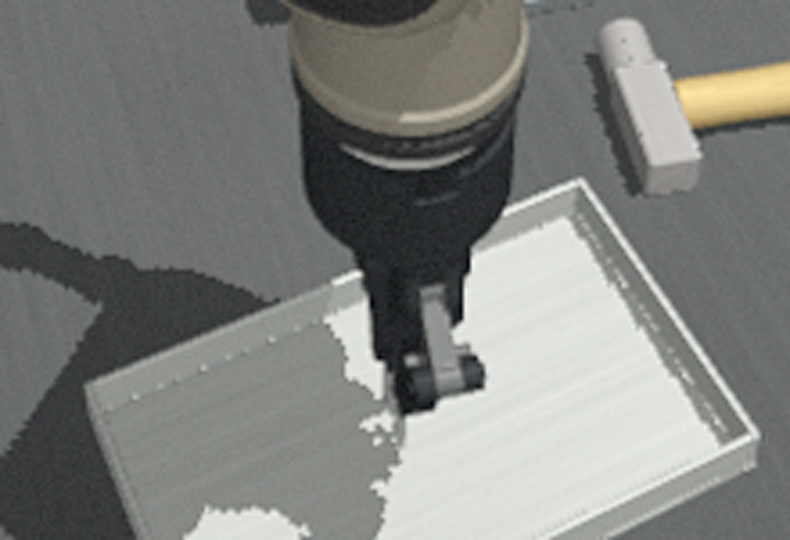

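```bash
python3 -m jog '[{"travel":[0,0,0],"turn":[0,0,0]},{"travel":[0,0,0],"turn":[0,0,0]},{"travel":[0,0,0],"turn":[0,0,0]},{"travel":[0,0,0],"turn":[0,0,0]},{"travel":[0,0,0],"turn":[0,0,0]},{"travel":[0,0,0],"turn":[0,0,0]},{"travel":[0,0,0.02],"turn":[0,0,0]},{"travel":[0,0,0.06],"turn":[0,0,0]},{"travel":[0,0,0.12],"turn":[0,0,0]},{"travel":[0,0,0.14],"turn":[0,0,0]},{"travel":[0,0,0.14],"turn":[0,0,0]},{"travel":[0,0,0.08],"turn":[0,0,0]}]' 0.6;python3 - <<'E'
from h import *
s=robot.snapshot("side")[330:480,220:440]
cv2.imwrite("pics/a7.png",cv2.resize(s,(790,540),interpolation=cv2.INTER_CUBIC))
E
```

```text
clock: 7.53
tcp_pos: [0.4667, -0.3583, 0.1944]
eef_rot: [0.002, 0.999, -0.052, 0.002]
ft_force: [0.3, 0.2, -0.4]
opening: 0.0682
```

View pics/a7.png

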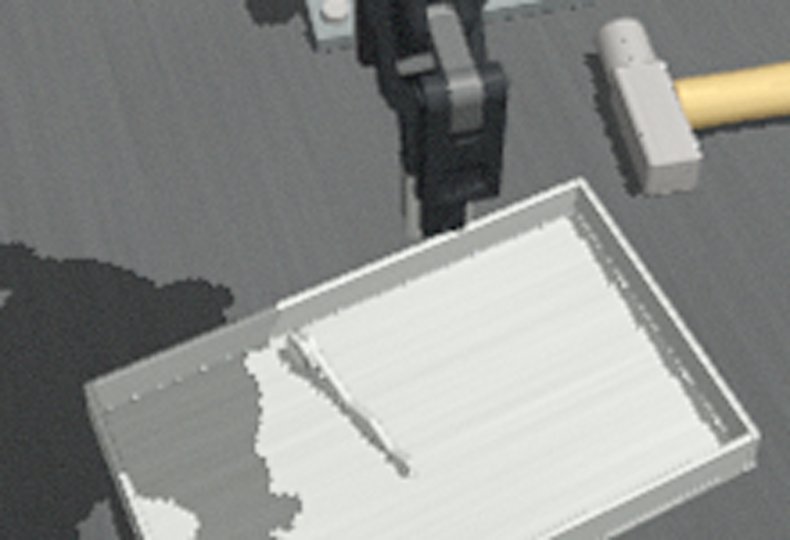

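```bash
python3 -m jog '[{"travel":[0.0195,0.14,0],"turn":[0,0,0]},{"travel":[0.0195,0.14,0],"turn":[0,0,0]},{"travel":[0.0195,0.14,0],"turn":[0,0,0]},{"travel":[0.0195,0.14,0],"turn":[0,0,0]},{"travel":[0.0195,0.14,0],"turn":[0,0,0]},{"travel":[0.0195,0.14,0],"turn":[0,0,0]},{"travel":[0.0195,0.14,0],"turn":[0,0,0]},{"travel":[0,0,-0.12],"turn":[0,0,0]},{"travel":[0,0,-0.12],"turn":[0,0,0]},{"travel":[0,0,-0.12],"turn":[0,0,0]},{"travel":[0,0,0],"turn":[0,0,0]},{"travel":[0,0,0],"turn":[0,0,0]}]';python3 - <<'E'
from h import *
s=robot.snapshot("side")[225:345,240:400]
cv2.imwrite("pics/b1.png",cv2.resize(s,(800,600),interpolation=cv2.INTER_CUBIC))
E
```

```text
clock: 8.58
tcp_pos: [0.4992, -0.1122, 0.0993]
eef_rot: [-0.0, 0.999, -0.052, -0.002]
ft_force: [0.7, -0.2, 1.5]
opening: 0.0683
```

View pics/b1.png

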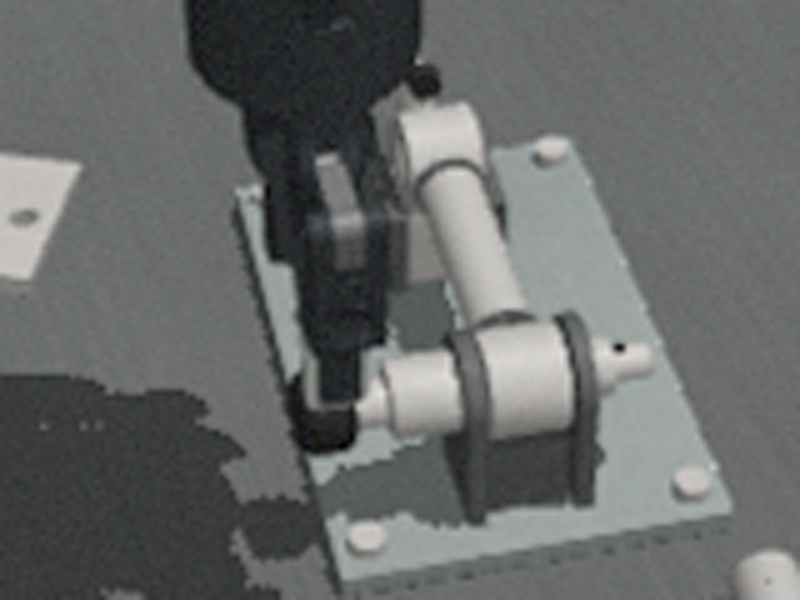

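```bash
python3 -m jog '[{"travel":[0,0,-0.06],"turn":[0,0,0]},{"travel":[0,0,-0.06],"turn":[0,0,0]},{"travel":[0,0,-0.06],"turn":[0,0,0]},{"travel":[0,0,-0.048],"turn":[0,0,0]},{"travel":[0,0,0],"turn":[0,0,0]},{"travel":[0,0,0],"turn":[0,0,0]}]'; python3 -m jog '[{"travel":[0,0,0],"turn":[0,0,0]},{"travel":[0,0,0],"turn":[0,0,0]},{"travel":[0,0,0],"turn":[0,0,0]},{"travel":[0,0,0],"turn":[0,0,0]},{"travel":[0,0,0],"turn":[0,0,0]},{"travel":[0,0,0],"turn":[0,0,0]},{"travel":[0,0,0],"turn":[0,0,0]},{"travel":[0,0,0],"turn":[0,0,0]}]' -1;python3 - <<'E'
from h import *
s=robot.snapshot("side")[225:345,240:400]
cv2.imwrite("pics/b2.png",cv2.resize(s,(800,600),interpolation=cv2.INTER_CUBIC))
E
```

```text
clock: 9.13
tcp_pos: [0.5009, -0.113, 0.0443]
eef_rot: [0.0, 0.999, -0.052, 0.001]
ft_force: [-0.5, 0.1, -0.3]
opening: 0.0684
clock: 9.8
tcp_pos: [0.5007, -0.1122, 0.0443]
eef_rot: [-0.0, 0.999, -0.052, 0.001]
ft_force: [-1.0, 3.4, 8.5]
opening: 0.0297
```

View pics/b2.png

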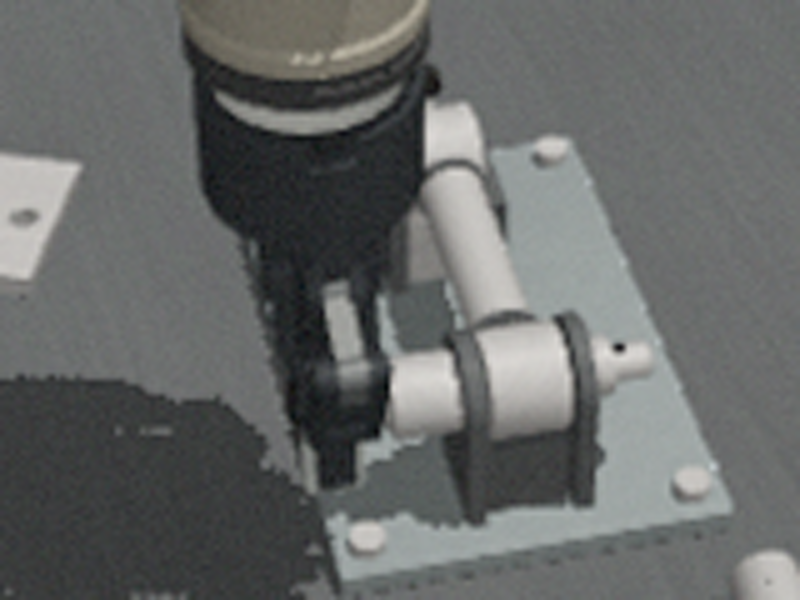

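```bash
python3 -m jog '[{"travel":[-0.02,0.002,0],"turn":[0,0,0]},{"travel":[-0.04,0.004,0],"turn":[0,0,0]},{"travel":[-0.04,0.004,0],"turn":[0,0,0]},{"travel":[-0.04,0.005,0],"turn":[0,0,0]},{"travel":[-0.04,0.004,0],"turn":[0,0,0]},{"travel":[-0.04,0.004,0],"turn":[0,0,0]},{"travel":[-0.02,0.002,0],"turn":[0,0,0]}]'; python3 -m jog '[{"travel":[-0.016,0.002,0],"turn":[0,0,0]},{"travel":[-0.012,0.001,0],"turn":[0,0,0]},{"travel":[0,0,0],"turn":[0,0,0]}]'
```

```text
clock: 10.43
tcp_pos: [0.4415, -0.1059, 0.0443]
eef_rot: [0.0, 0.999, -0.053, 0.003]
ft_force: [6.5, 6.9, 3.5]
opening: 0.0295
clock: 10.68
tcp_pos: [0.4345, -0.1051, 0.0443]
eef_rot: [0.0, 0.999, -0.053, 0.002]
ft_force: [4.0, 5.2, 6.4]
opening: 0.0293
```

```bash
python3 -m jog '[{"travel":[-0.006,0.0006,0],"turn":[0,0,0]},{"travel":[0,0,0],"turn":[0,0,0]}]'; python3 -m jog '[{"travel":[-0.006,0.0006,0],"turn":[0,0,0]},{"travel":[0,0,0],"turn":[0,0,0]}]';python3 -m jog '[{"travel":[-0.004,0.0004,0],"turn":[0,0,0]},{"travel":[0,0,0],"turn":[0,0,0]}]'
```

```text
clock: 10.85
tcp_pos: [0.4335, -0.1051, 0.0443]
eef_rot: [0.0, 0.999, -0.053, 0.003]
ft_force: [5.8, 6.3, 5.9]
opening: 0.0296
clock: 11.02
tcp_pos: [0.4321, -0.1049, 0.0443]
eef_rot: [0.0, 0.999, -0.053, 0.003]
ft_force: [4.4, 5.9, 6.4]
opening: 0.0292
clock: 11.18
tcp_pos: [0.4312, -0.1048, 0.0443]
eef_rot: [0.0, 0.999, -0.053, 0.003]
ft_force: [5.0, 6.2, 7.2]
opening: 0.0297
```

```bash
python3 -m jog '[{"travel":[-0.004,0.0004,0],"turn":[0,0,0]},{"travel":[0,0,0],"turn":[0,0,0]}]'; python3 -m jog '[{"travel":[-0.004,0.0004,0],"turn":[0,0,0]},{"travel":[0,0,0],"turn":[0,0,0]}]';python3 - <<'E'
from h import *
s=robot.snapshot("side")[225:345,240:400]
cv2.imwrite("pics/b3.png",cv2.resize(s,(800,600),interpolation=cv2.INTER_CUBIC))
E
```

```text
clock: 11.35
tcp_pos: [0.4311, -0.1048, 0.0443]
eef_rot: [0.0, 0.999, -0.053, 0.004]
ft_force: [7.6, 7.9, 3.4]
opening: 0.0296
clock: 11.52
tcp_pos: [0.4311, -0.1049, 0.0444]
eef_rot: [0.0, 0.999, -0.053, 0.005]
ft_force: [12.3, 8.2, -0.2]
opening: 0.0293
```

View pics/b3.png

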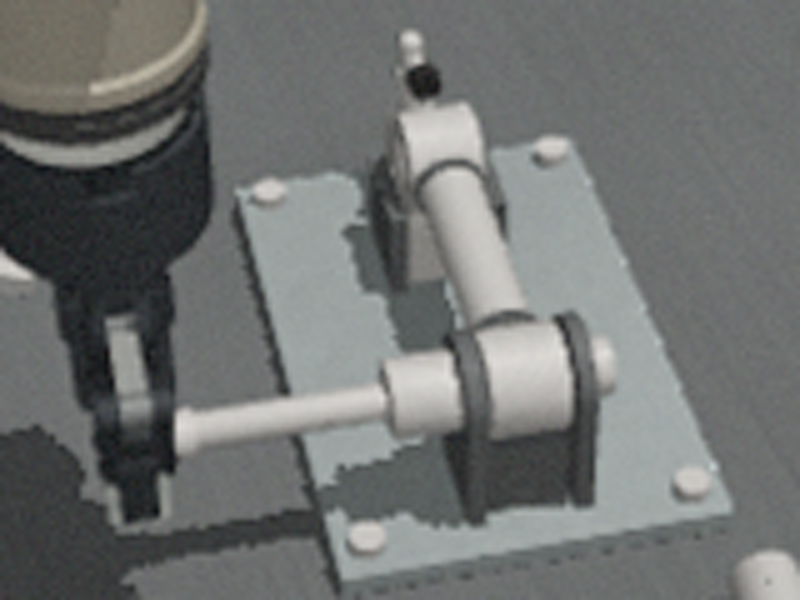

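```bash
python3 -m jog '[{"travel":[0.006,0,0],"turn":[0,0,0]},{"travel":[0,0,0],"turn":[0,0,0]},{"travel":[0,0,0],"turn":[0,0,0]},{"travel":[0,0,0],"turn":[0,0,0]},{"travel":[0,0,0],"turn":[0,0,0]},{"travel":[0,0,0.04],"turn":[0,0,0]},{"travel":[0,0,0.1],"turn":[0,0,0]},{"travel":[0,0,0.14],"turn":[0,0,0]},{"travel":[0,0,0.14],"turn":[0,0,0]},{"travel":[0,0,0.14],"turn":[0,0,0]},{"travel":[0,0,0.04],"turn":[0,0,0]},{"travel":[0,0,0],"turn":[0,0,0]}]' 0.6;python3 - <<'E'
from h import *
s=robot.snapshot("side")[225:345,240:400]
cv2.imwrite("pics/b4.png",cv2.resize(s,(800,600),interpolation=cv2.INTER_CUBIC))
E
python3 -m jog '[{"travel":[0.049,0.016,0],"turn":[0,0,0.0769]},{"travel":[0.049,0.016,0],"turn":[0,0,0.0769]},{"travel":[0.049,0.016,0],"turn":[0,0,0.0769]},{"travel":[0.049,0.016,0],"turn":[0,0,0.0769]},{"travel":[0.049,0.016,0],"turn":[0,0,0.0769]},{"travel":[0.049,0.016,0],"turn":[0,0,0.0769]},{"travel":[0.049,0.016,0],"turn":[0,0,0.0769]},{"travel":[0.049,0.016,0],"turn":[0,0,0.0769]},{"travel":[0.049,0.016,0],"turn":[0,0,0.0769]},{"travel":[0.049,0.016,0],"turn":[0,0,0.0769]},{"travel":[0.049,0.016,0],"turn":[0,0,0.0769]},{"travel":[0.049,0.016,0],"turn":[0,0,0.0769]}]'; python3 -m jog '[{"travel":[0,0,0],"turn":[0,0,0.0769]},{"travel":[0,0,0],"turn":[0,0,0]},{"travel":[0,0,0],"turn":[0,0,0]}]' 1
```

```text
clock: 12.57
tcp_pos: [0.4299, -0.1056, 0.1958]
eef_rot: [0.001, 0.999, -0.052, 0.003]
ft_force: [-0.2, -0.4, -0.5]
opening: 0.0686
clock: 13.62
tcp_pos: [0.5749, -0.0565, 0.1901]
eef_rot: [-0.002, 0.78, 0.625, -0.001]
ft_force: [-0.2, 0.2, -0.9]
opening: 0.0686
clock: 13.87
tcp_pos: [0.5745, -0.0567, 0.1907]
eef_rot: [-0.002, 0.744, 0.668, -0.001]
ft_force: [0.2, 0.3, 0.4]
opening: 0.0854
```

View pics/b4.png

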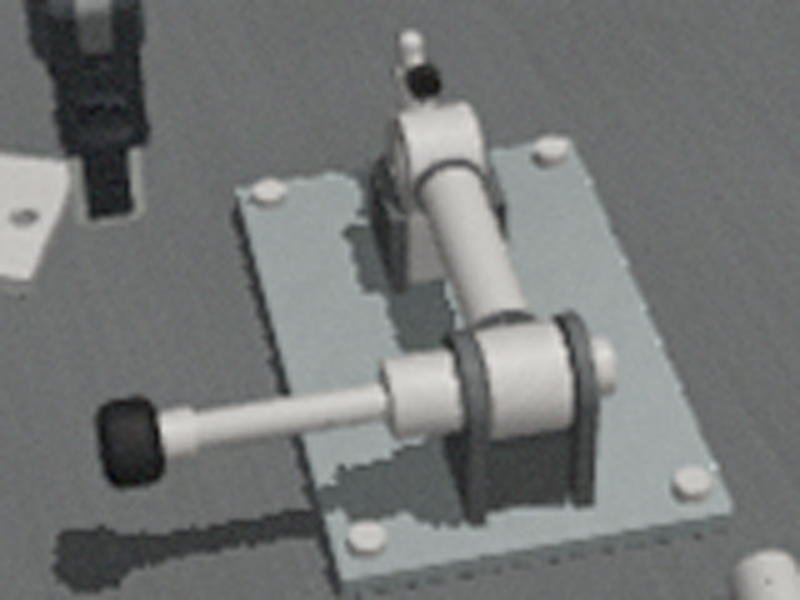

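```bash
python3 -m jog '[{"travel":[0.022,0.003,-0.1],"turn":[0,0,0]},{"travel":[0,0,-0.1],"turn":[0,0,0]},{"travel":[0,0,-0.1],"turn":[0,0,0]},{"travel":[0,0,-0.1],"turn":[0,0,0]},{"travel":[0,0,-0.1],"turn":[0,0,0]},{"travel":[0,0,-0.09],"turn":[0,0,0]},{"travel":[0,0,0],"turn":[0,0,0]},{"travel":[0,0,0],"turn":[0,0,0]}]';python3 - <<'E'
from h import *
s=robot.snapshot("side")[205:345,240:400]
cv2.imwrite("pics/c1.png",cv2.resize(s,(685,600),interpolation=cv2.INTER_CUBIC))
E
```

```text
clock: 14.53
tcp_pos: [0.5796, -0.0561, 0.0442]
eef_rot: [-0.001, 0.744, 0.668, -0.001]
ft_force: [1.3, 0.1, 0.4]
opening: 0.0854
```

View pics/c1.png

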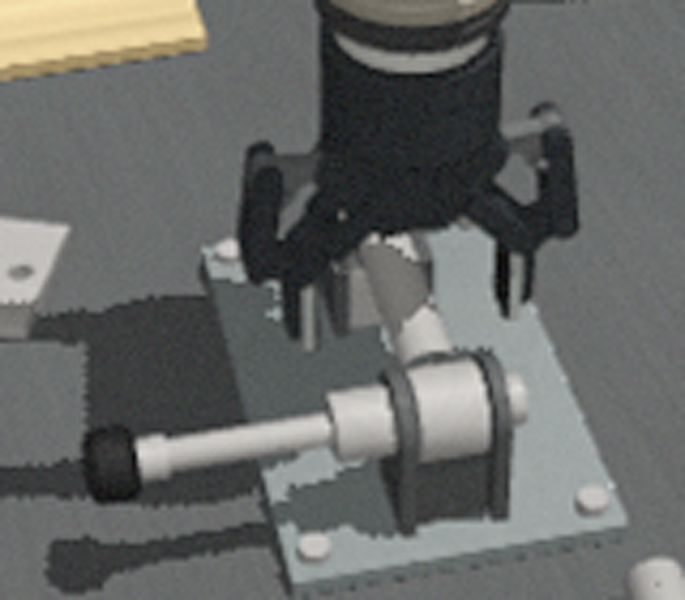

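Fingers straddle the tube cleanly. Close on it.

```bash
python3 -m jog '[{"travel":[0,0,0],"turn":[0,0,0]},{"travel":[0,0,0],"turn":[0,0,0]},{"travel":[0,0,0],"turn":[0,0,0]},{"travel":[0,0,0],"turn":[0,0,0]},{"travel":[0,0,0],"turn":[0,0,0]},{"travel":[0,0,0],"turn":[0,0,0]},{"travel":[0,0,0],"turn":[0,0,0]},{"travel":[0,0,0],"turn":[0,0,0]},{"travel":[0,0,0],"turn":[0,0,0]},{"travel":[0,0,0],"turn":[0,0,0]}]' -1; python3 -m jog '[{"travel":[0,0,0.008],"turn":[0,0,0]},{"travel":[0,0,0.016],"turn":[0,0,0]},{"travel":[0,0,0],"turn":[0,0,0]}]'
```

```text
clock: 15.42
tcp_pos: [0.5811, -0.0561, 0.0461]
eef_rot: [0.0, 0.743, 0.669, 0.0]
ft_force: [-2.0, 0.9, 6.5]
opening: 0.023
clock: 15.67
tcp_pos: [0.5808, -0.0561, 0.0514]
eef_rot: [-0.0, 0.743, 0.669, -0.0]
ft_force: [-0.5, -0.5, -4.5]
opening: 0.0231
```

```bash
python3 -m jog '[{"travel":[0,0,0.03],"turn":[0,0,0]},{"travel":[0,0,0.04],"turn":[0,0,0]},{"travel":[0,0,0.05],"turn":[0,0,0]},{"travel":[0,0,0.06],"turn":[0,0,0]},{"travel":[0,0,0.07],"turn":[0,0,0]},{"travel":[0,0,0.07],"turn":[0,0,0]},{"travel":[0,0,0.07],"turn":[0,0,0]},{"travel":[0,0,0.05],"turn":[0,0,0]},{"travel":[0,0,0],"turn":[0,0,0]},{"travel":[0,0,0],"turn":[0,0,0]}]';python3 - <<'E'
from h import *
s=robot.snapshot("side")[145:345,220:420]
cv2.imwrite("pics/c2.png",cv2.resize(s,(600,600),interpolation=cv2.INTER_CUBIC))
E
```

```text
clock: 16.5
tcp_pos: [0.5812, -0.0562, 0.1623]
eef_rot: [0.001, 0.743, 0.669, 0.001]
ft_force: [-0.8, 0.4, -5.4]
opening: 0.0236
```

View pics/c2.png

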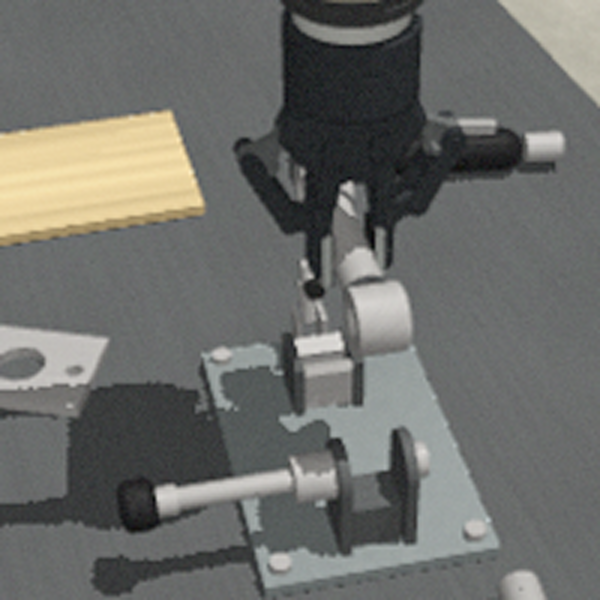

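```bash
python3 -m jog '[{"travel":[-0.013,0.04,0],"turn":[0,0,0.025]},{"travel":[-0.0268,0.079,0],"turn":[0,0,0.05]},{"travel":[-0.0268,0.079,0],"turn":[0,0,0.05]},{"travel":[-0.0268,0.079,0],"turn":[0,0,0.05]},{"travel":[-0.0268,0.079,0],"turn":[0,0,0.05]},{"travel":[-0.0268,0.079,0],"turn":[0,0,0.05]},{"travel":[-0.0268,0.079,0],"turn":[0,0,0.05]},{"travel":[-0.0268,0.079,0],"turn":[0,0,0.05]},{"travel":[-0.0268,0.079,0],"turn":[0,0,0.05]},{"travel":[-0.0268,0.079,0],"turn":[0,0,0.05]},{"travel":[-0.0268,0.079,0],"turn":[0,0,0.05]}]'; python3 -m jog '[{"travel":[-0.0268,0.079,0],"turn":[0,0,0.05]},{"travel":[-0.0268,0.079,0],"turn":[0,0,0.05]},{"travel":[-0.0268,0.079,0],"turn":[0,0,0.05]},{"travel":[-0.0268,0.079,0],"turn":[0,0,0.05]},{"travel":[-0.0268,0.079,0],"turn":[0,0,0.05]},{"travel":[-0.0268,0.079,0],"turn":[0,0,0.05]},{"travel":[-0.0268,0.079,0],"turn":[0,0,0.05]},{"travel":[-0.0268,0.079,0],"turn":[0,0,0.05]},{"travel":[-0.0268,0.079,0],"turn":[0,0,0.05]},{"travel":[-0.013,0.04,0],"turn":[0,0,0.044]},{"travel":[0,0,0],"turn":[0,0,0]},{"travel":[0,0,0],"turn":[0,0,0]}]';python3 - <<'E'
from h import *
s=robot.snapshot("side")[85:285,120:320];t=robot.snapshot("top")[180:400,80:300]
cv2.imwrite("pics/c3.png",np.hstack([cv2.resize(s,(400,400)),cv2.resize(t,(400,400))]))
st=robot.state();print(st["tcp_pos"],st["joints"])
E
```

```text
clock: 17.47
tcp_pos: [0.5091, 0.1528, 0.1602]
eef_rot: [-0.001, 0.41, 0.912, -0.001]
ft_force: [0.1, 0.1, -4.7]
opening: 0.0232
clock: 18.47
tcp_pos: [0.4459, 0.3394, 0.1603]
eef_rot: [-0.001, 0.037, 0.999, -0.001]
ft_force: [0.2, -1.0, -4.7]
opening: 0.0235
[0.44675722 0.33858103 0.16069365] [ 5.11932715e-01  4.70971837e-01  1.52762881e+00 -2.63285257e-04
  1.14441752e+00 -9.82828272e-01]
```

View pics/c3.png

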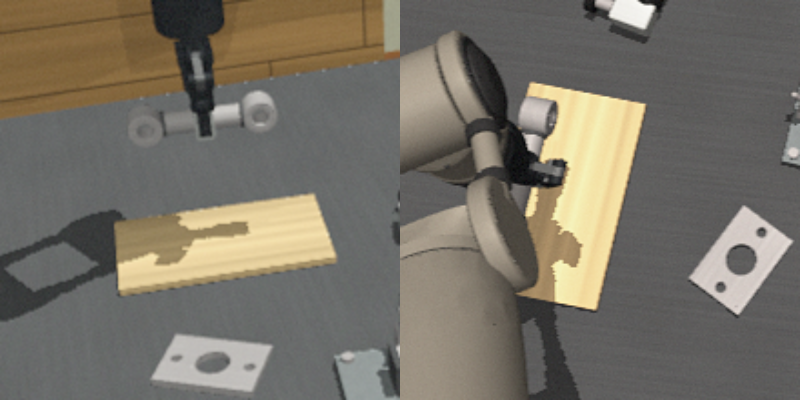

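```bash
python3 -m jog '[{"travel":[0,0,-0.04],"turn":[0,0,0]},{"travel":[0,0,-0.08],"turn":[0,0,0]},{"travel":[0,0,-0.1],"turn":[0,0,0]},{"travel":[0,0,-0.1],"turn":[0,0,0]},{"travel":[0,0,-0.1],"turn":[0,0,0]},{"travel":[0,0,-0.08],"turn":[0,0,0]},{"travel":[0,0,-0.04],"turn":[0,0,0]},{"travel":[0,0,-0.02],"turn":[0,0,0]},{"travel":[0,0,0],"turn":[0,0,0]},{"travel":[0,0,0],"turn":[0,0,0]}]';python3 - <<'E'
from h import *
for i in range(3):
    s=robot.snapshot("side");st=robot.state();print(st["tcp_pos"],st["ft_force"],st["torque"])
cv2.imwrite("pics/c4.png",cv2.resize(s[145:265,140:300],(800,600),interpolation=cv2.INTER_CUBIC))
E
```

```text
clock: 19.4
tcp_pos: [0.4478, 0.3392, 0.022]
eef_rot: [0.001, 0.038, 0.999, 0.0]
ft_force: [-0.2, 0.4, -4.6]
opening: 0.0234
[0.4480917  0.33949936 0.02249088] [ 0.3632614  -0.11747961 -4.98935109] [ 0.06977736 -0.01223955 -0.00105917]
[0.44807576 0.33956054 0.02264815] [-0.07190207  0.23154716 -5.5177814 ] [ 1.98099069e-05 -6.14866263e-02 -3.77090267e-02]
[0.44797136 0.33956148 0.02262769] [ 0.01472885  0.11954227 -4.6228463 ] [-0.03491017  0.02345043  0.05094051]
```

View pics/c4.png

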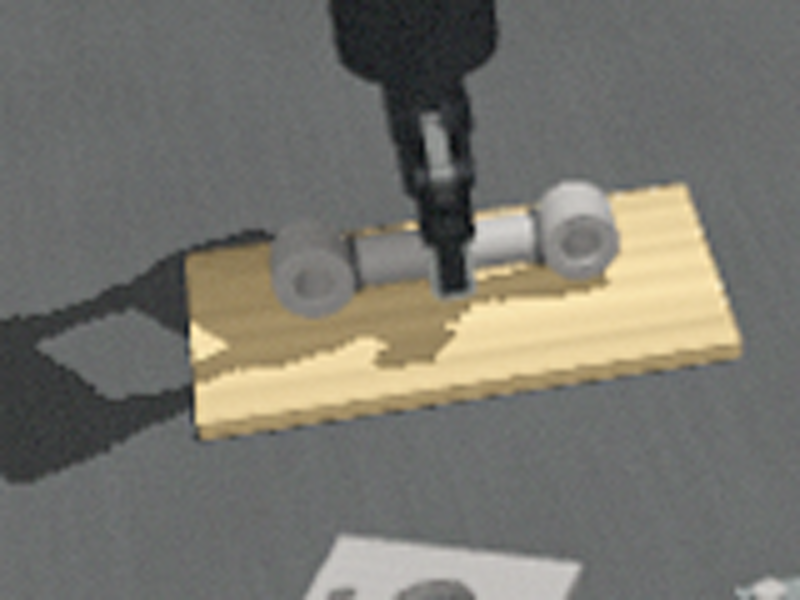

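```bash
python3 -m jog '[{"travel":[0,0,-0.012],"turn":[0,0,0]},{"travel":[0,0,-0.008],"turn":[0,0,0]},{"travel":[0,0,0],"turn":[0,0,0]}]';for i in 1 2 ; do python3 -m jog '[{"travel":[0,0,-0.005],"turn":[0,0,0]},{"travel":[0,0,0],"turn":[0,0,0]}]' | grep -E "tcp|force"; done
```

```text
clock: 19.8
tcp_pos: [0.447, 0.3391, 0.0162]
eef_rot: [-0.0, 0.038, 0.999, -0.0]
ft_force: [-0.7, 0.3, -4.3]
opening: 0.0232
tcp_pos: [0.4471, 0.3391, 0.0149]
ft_force: [-0.3, -0.6, -5.9]
tcp_pos: [0.4473, 0.3392, 0.014]
ft_force: [-1.3, 0.1, -2.5]
```

```bash
python3 -m jog '[{"travel":[0,0,-0.003],"turn":[0,0,0]},{"travel":[0,0,0],"turn":[0,0,0]}]' | grep -E "tcp|force"; python3 -m jog '[{"travel":[0,0,-0.003],"turn":[0,0,0]},{"travel":[0,0,0],"turn":[0,0,0]}]' | grep -E "tcp|force"
```

```text
tcp_pos: [0.4473, 0.3392, 0.014]
ft_force: [-2.6, -1.2, 4.1]
tcp_pos: [0.4473, 0.3392, 0.0139]
ft_force: [-4.6, -3.0, 11.1]
```

```bash
python3 -m jog '[{"travel":[0,0,0.003],"turn":[0,0,0]},{"travel":[0,0,0],"turn":[0,0,0]}]' | grep -E "tcp|force"; python3 -m jog '[{"travel":[0,0,0],"turn":[0,0,0]},{"travel":[0,0,0],"turn":[0,0,0]},{"travel":[0,0,0],"turn":[0,0,0]},{"travel":[0,0,0],"turn":[0,0,0]},{"travel":[0,0,0],"turn":[0,0,0]},{"travel":[0,0,0],"turn":[0,0,0]}]' 0.6;python3 - <<'E'
from h import *
s=robot.snapshot("side")
cv2.imwrite("pics/c5.png",cv2.resize(s[145:265,140:300],(800,600),interpolation=cv2.INTER_CUBIC))
E
```

```text
tcp_pos: [0.4473, 0.3393, 0.014]
ft_force: [-4.0, -1.1, 7.7]
clock: 21.13
tcp_pos: [0.4472, 0.3392, 0.013]
eef_rot: [0.0, 0.038, 0.999, 0.0]
ft_force: [0.1, 0.2, -0.2]
opening: 0.0682
```

View pics/c5.png

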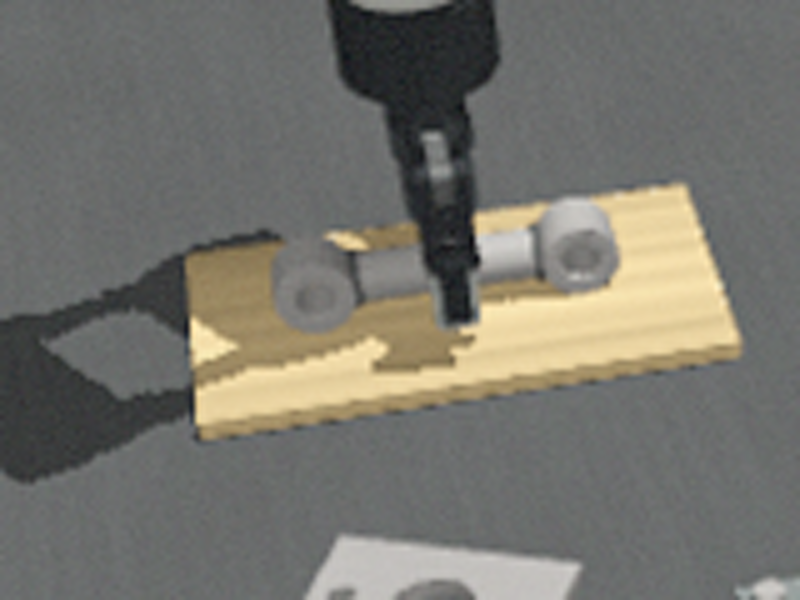

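Link rests on the board, fingers clear of it. I'll retreat straight up and check.

```bash
python3 -m jog '[{"travel":[0,0,0.03],"turn":[0,0,0]},{"travel":[0,0,0.06],"turn":[0,0,0]},{"travel":[0,0,0.1],"turn":[0,0,0]},{"travel":[0,0,0.13],"turn":[0,0,0]},{"travel":[0,0,0.13],"turn":[0,0,0]},{"travel":[0,0,0.13],"turn":[0,0,0]},{"travel":[0,0,0.13],"turn":[0,0,0]},{"travel":[0,0,0.08],"turn":[0,0,0]},{"travel":[-0.1,-0.1,0],"turn":[0,0,0]},{"travel":[-0.1,-0.1,0],"turn":[0,0,0]},{"travel":[0,0,0],"turn":[0,0,0]},{"travel":[0,0,0],"turn":[0,0,0]}]';python3 - <<'E'
from h import *
for n in("side","top"): cv2.imwrite(f"pics/d_{n}.png",robot.snapshot(n))
E
```

```text
clock: 22.18
tcp_pos: [0.396, 0.2883, 0.2114]
eef_rot: [0.0, 0.038, 0.999, 0.0]
ft_force: [0.3, 0.2, 0.3]
opening: 0.0681
```

View pics/d_side.png

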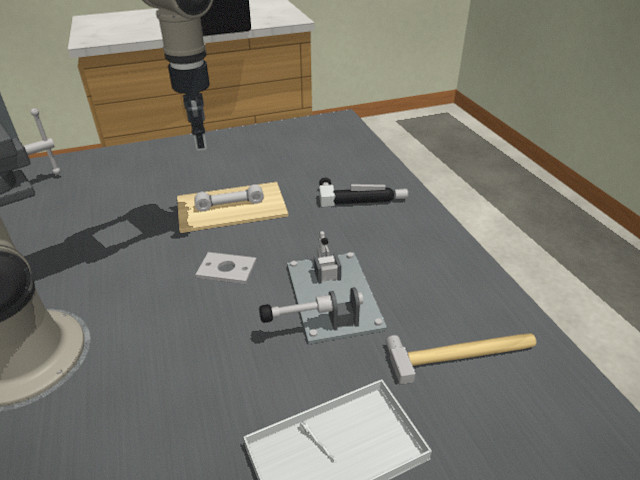

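View pics/d_top.png

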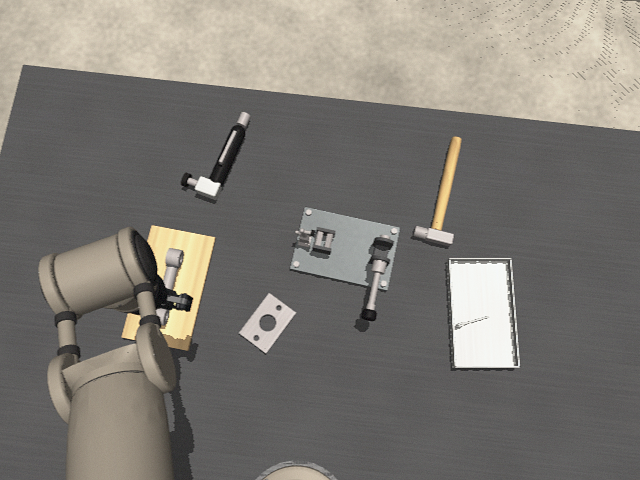

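The pictures show everything in its place: the clip lies in the tray (top view 472,322), and the pin is drawn back with its knob at (369,314). The link lies flat on the board (side view 230,198). The hammer, flange plate and grinder look unmoved.

```bash
python3 - <<'E'
from bench import robot
print(robot.hand_in())
E
```

```text
the job is handed in; nothing more can be done
None
```

The job is done in the order asked and handed in at about 22 s of the 62 s allowed.

- **Clip:** I pulled it straight up out of the pin's nose and put it in the tray. The first pinch closed to 16.9 mm on the 20 mm loop, with about 4 N upward on the tool. I reopened, went 8 mm lower and closed again; it still read 17 mm but with no side load, and the clip came out cleanly. I released it with its leg a few millimetres above the tray floor, and it now lies flat inside.
- **Pin:** I drew it by its knob until it met the stop. The tool had moved about 70 mm, it stopped moving, and the force on the tool along the pull rose from about 5 N to 12 N. The last pictures show the pin still drawn back.
- **Link:** I lifted it out without jamming and turned it to lie along the board. I lowered it in steps of 1 mm or less until it touched, with a contact force up to about 11 N, then let go. It lies flat on the board with the gripper well clear.

The last pictures show the hammer, flange plate and grinder where they started, judged by eye. No checks failed, apart from the low opening reading on the clip. Openings read 2–3 mm under the true size on the knob and link too.

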